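# Select the test and hold the contact lever of the test jig

### The arm

A 6-joint arm with a two-finger parallel gripper is mounted at the origin on the work surface. World frame = base frame: x ahead of the robot, y to its left, z up, the work surface at z = 0. Lengths are in m, angles in rad, forces in N, time in s.
With the tool pointing down it reaches from about 0.225 to 0.725 m from the base axis. Payload 3.1 kg.
Tool frame: the origin (TCP) lies midway between the tips of the shut fingers; the grasp point (between the pads) lies 19 mm behind it (env.grasp_offset is the distance from the TCP to the grasp point, in m); z points along the fingers, y is the line along which they close (so a half turn about z gives the same grasp; the last joint's range is limited). The gripper opens to 85 mm and grips with 20 to 120 N. Pads are 22 mm wide; open, the fingers measure 114 mm over their backs; the gripper's body (76 mm by 85 mm) begins 54 mm behind the grasp point. The pads swing forward as they close: fully open they stand 13 mm farther back than shut.
Start: joints at [-1.336, 0.048, 0.099, 1.622, 0, 1.443], TCP at [0.186, -0.491, 0.231] pointing down, gripper open.
Joint ranges: [-2.91, 2.91], [-0.99, 1.94], [-1.21, 1.42], [-2.12, 2.29], [-1.49, 1.47], [-3.14, 3.14]. Speed limits (rad/s): [2.79, 2.79, 3.14, 3.14, 3.14, 3.14].

### API

Orientations are given as [roll, pitch, yaw] about the fixed x, y, z axes, in that order (R = Rz(yaw) Ry(pitch) Rx(roll)).
In Python, from station import env, optics gives the robot as it stands. The module is installed in compiled form; this text tells all that it offers.
- The arm moves only by the shell command python3 -m crank 'ROWS'. ROWS is JSON, a list of rows, each an object of numbers: "tx", "ty", "tz": the shift along the tool's x, y, z in mm; "wx", "wy", "wz": the turn, a rotation vector about the tool's x, y, z in degrees; "jaw": the gripper's target within -1 to 1 (shut at 1, half-way at 0, fully open at -1). In form: [{"tx": .., "ty": .., "tz": .., "wx": .., "wy": .., "wz": .., "jaw": ..}, ...]. A call has 1 to 5 rows; each row is the pose to reach, as a shift and turn from the pose commanded when the call began, along the tool's axes at that moment; what a row does not reach only later rows make up. A row lasts 1/8 s, in which the tool goes at most 62.5 mm and 10.7 degrees, less where a joint would pass 70% of its speed; a pose out of reach is approached as far as the arm can. A call with a gripper value outside its range is refused whole. The fingers move at their own pace and stop on an object; the grip force is fixed at half the most. Time passes only in rows, so rows that repeat a pose let the fingers close. It gives the time, the measured TCP pose, the force, the opening and the grip force at its end, in the units of the state.
- env.get_obs(): the state, without advancing time (a new reading comes with each control period).
- optics.snapshot(name): name is "side" or "top" or "wrist"; returns the picture (384x512x3 uint8, red, green, blue); there is no depth.
- optics.get_calibration(name): a dict with "vfov" (degrees; the focal length in pixels is half the picture's height over the tangent of half this angle, whatever the lens; pixels are square), "cx", "cy" (the principal point, pixels), "R" (3x3) and "t" (3): a world point X has camera coordinates R X + t; the wrist camera has in their place "T_tool_cam" (4x4, takes a point from camera to tool coordinates, whose origin is the TCP and whose axes are the flange's). Camera axes: x right, y down, z forward; pixel columns grow to the right and rows downward; lengths in m; the calibration is good to about 2 mm. The wrist camera is an equidistant fisheye: a pixel r from the principal point sees the ray r / f radians off the axis. A picture is of the moment at which its call begins: read the wrist's pose just before it. get_calibration takes no time and is no camera call.
- env.finish_job(): hands the job in; it is judged then, once.
The state is a dict: "time_s": time; "joints": joint angles; "qd": joint speeds; "joint_efforts": joint torques, N m; "ee_pos": TCP position; "ee_rot": TCP orientation; "ft_force": force on the tool from outside, world axes, zero at the start; "ft_torque": the same for the moment, N m; "gripper_width": opening from 0.0 (shut) to 1.0 (fully open); "grasp_force": force on a finger pad.
Only numpy, scipy, OpenCV 4.12 (cv2) and the standard library are available. Lean on these libraries where they do the work, as an engineer would, in place of code of your own. Each camera call takes 0.05 s, during which the arm holds its last target. There are 200 camera calls.

### The job

Turn the selector knob on the grey console so that its pointer clicks in at the double-line mark, and only then press the spring-loaded lever of the contact test jig down by its handle until its arm is level, between the two marks on the gauge plate. Keep it held there: the program finishes while the robot is still holding the lever down. Do not push the lever on to its lower stop, do not press it before the selector is set, and leave the other things on the bench where they are.

Things in the scene. Friction and masses are not known exactly. Their poses are not given: they have to be found in the camera images.
- console: grey box, 130 (x) x 150 (y) x 50 mm high, fixed; origin centre of underside, z up. The selector knob stands at the centre of its top. Five black lines lie on top in an arc on the knob's +x side, at +0.9, +0.45, 0, -0.45, -0.9 rad about z from console +x. The one at -0.45 (fourth clockwise) is double: two longer parallel lines.
- selector_grip (a point): on the knob's axis at grip height, 80 mm above the bench. The knob: a black disc, radius 24 mm, 54 to 62 mm above the bench, under an upright grip bar 42 mm long, 14 mm thick, its top 92 mm above the bench. The point's x axis runs along the bar to the pointer end (short nose, white line); z up. Squeeze the bar across its 14 mm.
- selector (a joint): knob angle, 0 to 1.8 rad, grows clockwise seen from above; the pointer's direction in the console's frame is 0.9 - value (rad about z). Detents at 0, 0.45, 0.9, 1.35, 1.8; the double line is 1.35. Starts at one of the first two. Turning takes about 0.08 N m; let go within 0.15 rad of a detent, it settles there.
- double_mark (a point): middle of the double line on the console's panel, 46 mm from the knob's axis, 52 mm above the bench.
- jig: hand-lever test jig, fixed: aluminium base 190 (x) x 110 (y) x 20 mm; origin centre of underside, z up. Two steel cheeks near its +x end, 115 mm high, carry the lever, which reaches to -x and ends in the handle. Upright gauge plate beside it (x -45 to 45, y 36, top at 145 mm) with two black lines per face, just above and below level; a white pointer on the arm passes it.
- lever_hinge (a point): the lever's hinge axis, at x = 60 mm, y = 0, 100 mm above the bench in the jig's frame; the axis runs along the jig's y.
- handle: the lever's handle: round rubber bar, 26 mm diameter, 110 mm long, across the lever along the jig's y; origin at the bar's middle, 160 mm from the hinge axis, 155 mm above the bench at rest, 100 mm when level. The lever's arm (16 mm wide, 14 mm thick) joins its middle from the +x side. Press its top anywhere, or pinch it beside the arm.
- lever (a joint): lever travel, 0 to 0.5 rad, grows as the handle goes down: 0 at rest (0.35 rad above level, spring), 0.35 level, 0.5 lower stop. Bar centre in the jig's frame: x = 60 - 160 cos(0.35 - value), z = 100 + 160 sin(0.35 - value) mm. Push at the handle: about 3 N at rest, 10 N level, 13 N at the stop; springs back when let go.
- tape_roll: bystander, loose on the bench, to be left alone: tape roll, flat ring 56 mm across, 20 mm high; origin at its underside, near the middle
- clip_box: bystander, loose on the bench, to be left alone: small closed white box 60 x 42 x 25 mm; origin at its underside, near the middle
- tweezers: bystander, loose on the bench, to be left alone: steel tweezers, 120 x 10 x 8 mm, lying flat; origin at its underside, near the middle
- driver: bystander, loose on the bench, to be left alone: screwdriver lying along its x; origin at its underside, near the middle
- glue: bystander, loose on the bench, to be left alone: upright bottle 44 mm across, 90 mm high; origin at its underside, near the middle
- probe: bystander, loose on the bench, to be left alone: loose brass test lead with a yellow head, about 107 x 22 x 12 mm; origin at its underside, near the middle
Not all that is in view belongs to the job. Leave any purple look-alike of the console alone.

How it is judged:
By the outcome, as a careful person would: the job done as asked, in the order asked, and still so for the second after the job is handed in, while the arm keeps its last pose, push and grip.
It also fails if it takes over 48 s, if anything falls off the work surface, if the arm or the gripper's body presses on something with over 40 N, if the wrist force passes 120 N, or if a joint passes its speed limit or range.

## Working session

There is one attempt and no reset: what is moved stays moved. The work goes in short steps, Python scripts to look and compute and a shell command to move; the robot and the scene stay as the last step left them, time stands still between calls to the robot, and variables do not carry over. Pictures are saved under pics/ and viewed, at most 10 in all, crops included, and the job is handed in when it is done.

```bash
mkdir -p pics; python3 - <<'E'
from station import env, optics
import cv2,numpy as np
for n in ("top","side"):
    im=optics.snapshot(n); cv2.imwrite(f"pics/{n}0.png",im[:,:,::-1])
    c=optics.get_calibration(n); print(n,c)
print(optics.get_calibration("wrist"))
o=env.get_obs();print(o)
a=cv2.imread("pics/top0.png");b=cv2.imread("pics/side0.png")
E
```

```text
top {'vfov': 55.472137146967945, 'cx': 254.4992203169196, 'cy': 205.97008759455244, 'R': array([[ 0.00638778, -0.9995103 , -0.03063248],
       [-0.99601413, -0.00363408, -0.08912156],
       [ 0.0889666 ,  0.03107967, -0.9955496 ]]), 't': array([0.02200319, 0.46763407, 1.11346978])}
side {'vfov': 45.74157221053323, 'cx': 249.97753826333528, 'cy': 192.38174907992453, 'R': array([[-0.80457794, -0.59350144,  0.02025765],
       [-0.32825399,  0.41605101, -0.84802764],
       [ 0.49487741, -0.68895399, -0.52956468]]), 't': array([0.38970498, 0.26674339, 1.29302375])}
{'vfov': 65.70646984690485, 'cx': 252.34742993356227, 'cy': 189.20485029150078, 'T_tool_cam': array([[-8.85563466e-04, -9.58628475e-01, -2.84658852e-01,
         7.15283369e-02],
       [ 9.99998636e-01, -1.24572528e-03,  1.08419418e-03,
         4.16405706e-04],
       [-1.39394614e-03, -2.84657504e-01,  9.58628271e-01,
        -1.42579950e-01],
       [ 0.00000000e+00,  0.00000000e+00,  0.00000000e+00,
         1.00000000e+00]])}
{'time_s': 0.1, 'joints': array([-1.33584658e+00,  4.86751572e-02,  9.77473538e-02,  1.62197679e+00,
       -4.66407886e-06,  1.44298369e+00]), 'qd': array([-0.00293166, -0.00209662,  0.00304306, -0.00222511,  0.00065078,
       -0.00097046]), 'joint_efforts': array([ 2.66957548e-03, -3.39851010e+01,  3.20936072e+01,  1.57957175e-02,
       -1.37475067e-04, -1.30124255e-05]), 'ee_pos': array([ 0.18615359, -0.49030744,  0.2302314 ]), 'ee_rot': array([-3.13950099e+00, -2.64103507e-04,  3.62762111e-01]), 'ft_force': array([ 0.28794636,  0.12229632, -0.17985005]), 'ft_torque': array([-0.02644271,  0.03840453,  0.02605483]), 'grasp_force': 0.0, 'gripper_width': 1.0007822193112075}
```

View pics/top0.png

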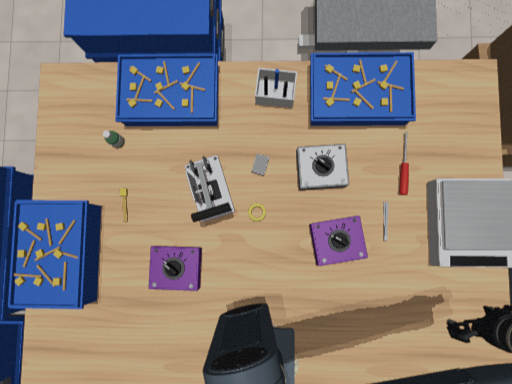

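View pics/side0.png

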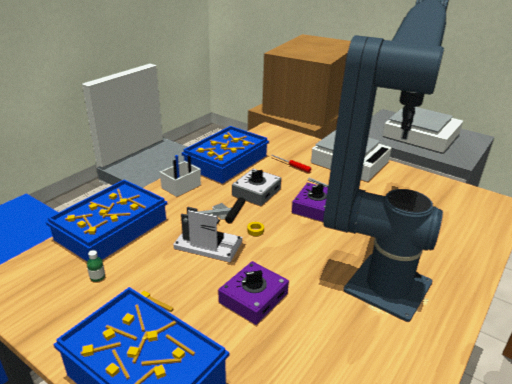

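The top view shows one grey console at (323,166) and two purple look-alikes at (175,268) and (339,240). The grey one fits the description. The jig is at (210,188) with its handle at (212,212). I'll enlarge that area to confirm and measure at the same time.

```bash
cat > h.py <<'E'
from station import env, optics
import cv2,numpy as np
from scipy.spatial.transform import Rotation as Rr
def ray(n,uv,z,pose=None):
    c=optics.get_calibration(n);f=192/np.tan(np.radians(c["vfov"]/2))
    x,y=uv[0]-c["cx"],uv[1]-c["cy"]
    if n!="wrist":
        d=c["R"].T@np.array([x/f,y/f,1]);o=-c["R"].T@c["t"]
    else:
        r=np.hypot(x,y)+1e-9;th=r/f
        d=np.array([np.sin(th)*x/r,np.sin(th)*y/r,np.cos(th)])
        T=c["T_tool_cam"];W=Rr.from_euler("xyz",pose[1]).as_matrix()
        o=pose[0]+W@T[:3,3];d=W@T[:3,:3]@d
    return o+d*(z-o[2])/d[2]
def pose():
    o=env.get_obs();return o["ee_pos"],o["ee_rot"]
E
python3 - <<'E'
from h import *
a=cv2.imread("pics/top0.png")
cv2.imwrite("pics/crop.png",cv2.resize(a[130:240,170:370],None,fx=4,fy=4,interpolation=cv2.INTER_CUBIC))
h=cv2.cvtColor(a,cv2.COLOR_BGR2HSV)
m=((h[...,1]<40)&(h[...,2]>150)).astype(np.uint8)*255
m[:, :290]=0;m[:,352:]=0;m[:140]=0;m[195:]=0
c=max(cv2.findContours(m,0,2)[0],key=cv2.contourArea);r=cv2.minAreaRect(c);b=cv2.boxPoints(r);print(r)
for p in b: print(p,ray("top",p,.05).round(4))
print("console c",ray("top",r[0],.05))
for p in [(323,166),(212,212),(192,216),(232,207)]: print(p,ray("top",p,.09 if p[0]>300 else .165))
E
```

```text
((322.8401184082031, 165.26141357421875), (39.39961242675781, 46.524322509765625), 85.91438293457031)
[298.23352 147.26904] [ 0.6458 -0.1093  0.05  ]
[344.6396  143.95432] [ 0.6559 -0.2505  0.05  ]
[347.44672 183.25378] [ 0.5349 -0.2571  0.05  ]
[301.04065 186.56851] [ 0.5245 -0.1173  0.05  ]
console c [ 0.58999898 -0.18368557  0.05      ]
(323, 166) [ 0.57968603 -0.1778515   0.09      ]
(212, 212) [0.43779482 0.13531147 0.165     ]
(192, 216) [0.42666261 0.1897409  0.165     ]
(232, 207) [0.45163715 0.08099128 0.165     ]
```

View pics/crop.png

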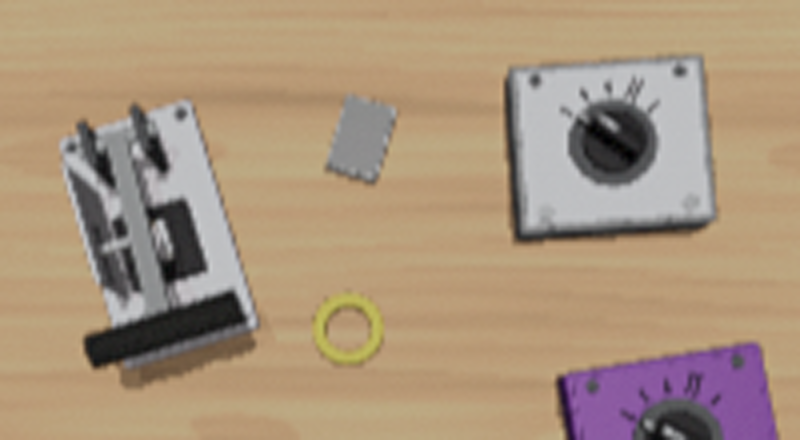

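Confirmed: the grey console's knob is at crop (613,141), with the pointer nose toward (590,118), near the first mark. The double line is the fourth mark, at crop (635,85). The jig's lever handle runs from crop (90,350) to (245,308). Joint 6 needs the flipped grasp to leave room for the clockwise turn, so I'll move toward the console while turning counter-clockwise.

```bash
python3 -m crank '[{"tx":58,"ty":-17,"wz":-10.5,"jaw":-1},{"tx":116,"ty":-35,"wz":-21,"jaw":-1},{"tx":174,"ty":-52,"wz":-31.5,"jaw":-1},{"tx":232,"ty":-70,"wz":-42,"jaw":-1},{"tx":290,"ty":-87,"wz":-52,"jaw":-1}]'
cat >> h.py <<'E'
def go(x,y,z,yaw=None):
    p,e=pose();W=Rr.from_euler("xyz",e)
    t=1000*(W.as_matrix().T@(np.array([x,y,z])-p))
    w=np.degrees((W.inv()*Rr.from_euler("xyz",[np.pi,0,yaw])).as_rotvec()) if yaw is not None else 0
    print("at",p.round(4),e.round(3),"move",t.round(1),"turn",np.round(w,1))
E
python3 -c "
from h import *
go(.587,-.183,.20,-2.18)"
```

```text
at [ 0.1862 -0.4903  0.2302] [-3.14  -0.     0.363] move [ 483.8 -145.    30.7] turn [-1.000e-01  1.000e-01  1.457e+02]invalid input
```

```bash
python3 -m crank '[{"tx":58,"ty":-17,"tz":0,"wx":0,"wy":0,"wz":-10.5,"jaw":-1},{"tx":116,"ty":-35,"tz":0,"wx":0,"wy":0,"wz":-21,"jaw":-1},{"tx":174,"ty":-52,"tz":0,"wx":0,"wy":0,"wz":-31.5,"jaw":-1},{"tx":232,"ty":-70,"tz":0,"wx":0,"wy":0,"wz":-42,"jaw":-1},{"tx":290,"ty":-87,"tz":0,"wx":0,"wy":0,"wz":-52,"jaw":-1}]'
python3 -c "
from h import *
go(.587,-.183,.20,-2.18);print(env.get_obs()['joints'])"
```

```text
time_s: 0.72
ee_pos: [0.4277, -0.305, 0.2308]
ee_rot: [-3.141, -0.0, 1.276]
ft_force: [0.3, -2.0, -0.4]
gripper_width: 1.0
grasp_force: 0.0
at [ 0.4277 -0.305   0.2308] [-3.141 -0.     1.276] move [163.1 117.   30.7] turn [   0.   -0. -162.]
[-7.47153535e-01  4.93825963e-02  9.95777175e-02  1.62154980e+00
 -1.30632989e-04  1.11842316e+00]
```

```bash
python3 -m crank '[{"tx":33,"ty":23,"tz":0,"wx":0,"wy":0,"wz":-10.6,"jaw":-1},{"tx":65,"ty":47,"tz":0,"wx":0,"wy":0,"wz":-21.2,"jaw":-1},{"tx":98,"ty":70,"tz":0,"wx":0,"wy":0,"wz":-31.8,"jaw":-1},{"tx":130,"ty":94,"tz":0,"wx":0,"wy":0,"wz":-42.4,"jaw":-1},{"tx":163,"ty":117,"tz":0,"wx":0,"wy":0,"wz":-53,"jaw":-1}]'
python3 -m crank '[{"tx":0,"ty":0,"tz":0,"wx":0,"wy":0,"wz":-10.6,"jaw":-1},{"tx":0,"ty":0,"tz":0,"wx":0,"wy":0,"wz":-21.2,"jaw":-1},{"tx":0,"ty":0,"tz":0,"wx":0,"wy":0,"wz":-31.8,"jaw":-1},{"tx":0,"ty":0,"tz":0,"wx":0,"wy":0,"wz":-42.4,"jaw":-1},{"tx":0,"ty":0,"tz":0,"wx":0,"wy":0,"wz":-53,"jaw":-1}]'
python3 -m crank '[{"tx":0,"ty":0,"tz":0,"wx":0,"wy":0,"wz":-10.6,"jaw":-1},{"tx":0,"ty":0,"tz":0,"wx":0,"wy":0,"wz":-21.2,"jaw":-1},{"tx":0,"ty":0,"tz":0,"wx":0,"wy":0,"wz":-31.8,"jaw":-1},{"tx":0,"ty":0,"tz":0,"wx":0,"wy":0,"wz":-42.4,"jaw":-1},{"tx":0,"ty":0,"tz":0,"wx":0,"wy":0,"wz":-53,"jaw":-1}]'
python3 -c "
from h import *
go(.587,-.183,.20,-2.18);print(env.get_obs()['joints'])
p=pose();np.save('p1.npy',np.array(p));cv2.imwrite('pics/w1.png',optics.snapshot('wrist')[:,:,::-1])"
```

```text
time_s: 1.35
ee_pos: [0.5873, -0.1845, 0.2305]
ee_rot: [-3.141, -0.001, 2.202]
ft_force: [0.6, -0.3, 0.1]
gripper_width: 0.997
grasp_force: 0.0
time_s: 1.98
ee_pos: [0.5862, -0.1853, 0.2304]
ee_rot: [3.141, -0.002, 3.127]
ft_force: [0.0, 0.1, -0.2]
gripper_width: 1.001
grasp_force: 0.0
time_s: 2.6
ee_pos: [0.5862, -0.1854, 0.2305]
ee_rot: [3.14, -0.0, -2.232]
ft_force: [0.2, 0.3, -0.2]
gripper_width: 0.996
grasp_force: 0.0
at [ 0.5862 -0.1854  0.2305] [ 3.14  -0.    -2.232] move [-2.4  0.8 30.5] turn [ 0.1 -0.  -3. ]
[-4.15260084e-01  2.91117822e-01  3.72304251e-01  1.65357099e+00
 -2.26876777e-05 -1.32523523e+00]
```

View pics/w1.png

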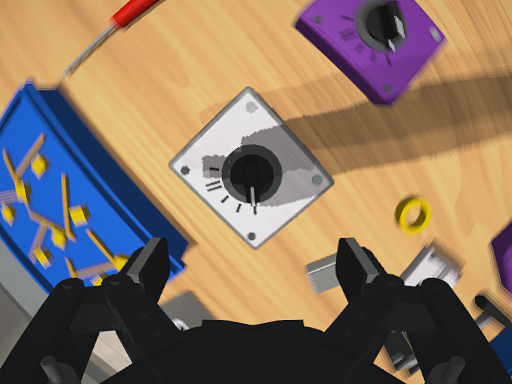

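The wrist view shows the knob disc at (251,175), with its white pointer line running down to about (253,205), at the first mark. The double line is at (213,186). Next I'll measure the axis, the pointer yaw and the jig.

```bash
python3 - <<'E'
from h import *
p=np.load('p1.npy');a=cv2.imread('pics/w1.png');g=cv2.cvtColor(a,6)
W=lambda u,z:ray("wrist",u,z,p)
m=np.zeros(g.shape,np.uint8);m[g<75]=255;m[:140]=0;m[215:]=0;m[:,:215]=0;m[:,290:]=0
m=cv2.morphologyEx(m,2,np.ones((5,5)))
c=max(cv2.findContours(m,0,2)[0],key=cv2.contourArea);e=cv2.minEnclosingCircle(c);print(e,W(e[0],.06))
# pointer white pixels within disc
s=np.argwhere((g>150)&(np.hypot(*(np.indices(g.shape)[::-1]-np.array([251,172])[:,None,None]))<26))[:,::-1].astype(np.float32)
q=np.array([W(u,.092)[:2] for u in s]);print(s.min(0),s.max(0),len(s));
if len(q)>3:
  d=q-q.mean(0);v=np.linalg.svd(d)[2][0];print("line",q.mean(0),np.arctan2(v[1],v[0]))
cor=[W(u,.05)[:2] for u in [(248,87),(333,182),(255,249),(169,165)]]
for x in cor:print(x)
print("ctr",np.mean(cor,0),"dbl",W((213,186),.052))
for i in range(4):
  d=cor[(i+1)%4]-cor[i];print(np.hypot(*d),np.arctan2(d[1],d[0])%(np.pi/2))
# jig from top: base aluminium corners by eye in crop -> px
for n,u in dict(TL=(62,145),TR=(188,100),BR=(257,327),BL=(128,366)).items(): print(n,ray("top",(170+u[0]/4-.4,130+u[1]/4-.4),.02)[:2])
E
```

```text
((251.42283630371094, 173.0530548095703), 29.85367202758789) [ 0.58769844 -0.18519591  0.06      ]
[251. 188.] [252. 197.] 8
line [ 0.59485067 -0.17535653] 0.9902319729137592
[ 0.533696   -0.26045047]
[ 0.52119187 -0.11752475]
[ 0.64421877 -0.10571716]
[ 0.6571124  -0.24883396]
ctr [ 0.58905476 -0.18313158] dbl [ 0.63229565 -0.19861539  0.052     ]
0.14347165240219006 0.08726471173938899
0.12359221885210593 0.0956825510974105
0.14369642371907096 0.08984916151368538
0.12396190203697276 0.0938480379323261
TL [0.59412708 0.24463622]
TR [0.63020379 0.14527738]
BR [0.45058254 0.08857589]
BL [0.41973617 0.18884914]
```

```bash
python3 - <<'E'
import cv2
a=cv2.imread("pics/side0.png");b=cv2.imread("pics/w1.png")
import numpy as np
cv2.imwrite("pics/c2.png",np.hstack([cv2.resize(a[185:265,165:265],(500,400),interpolation=2),cv2.resize(b[150:220,215:285],(300,300),interpolation=2).copy() if 0 else cv2.copyMakeBorder(cv2.resize(b[150:220,215:285],(300,300),interpolation=2),0,100,0,0,0)]))
E
```

```text
(no output)
```

View pics/c2.png

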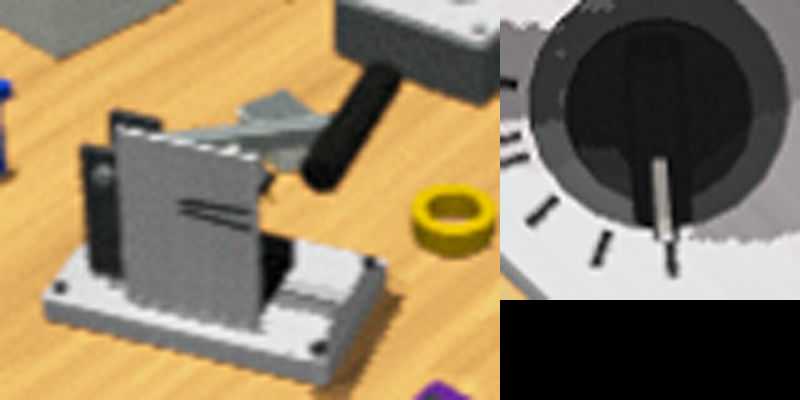

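Measurements agree: knob axis (0.588, -0.184), console yaw about 0.09, bar yaw about 0.99, so the value is 0. Descending to grip the bar.

```bash
python3 -m crank '[{"tx":-2.2,"ty":-0.6,"tz":40,"wx":0,"wy":0,"wz":-4.6,"jaw":-1},{"tx":-2.2,"ty":-0.6,"tz":80,"wx":0,"wy":0,"wz":-4.6,"jaw":-1},{"tx":-2.2,"ty":-0.6,"tz":115,"wx":0,"wy":0,"wz":-4.6,"jaw":-1},{"tx":-2.2,"ty":-0.6,"tz":145,"wx":0,"wy":0,"wz":-4.6,"jaw":-1},{"tx":-2.2,"ty":-0.6,"tz":163,"wx":0,"wy":0,"wz":-4.6,"jaw":-1}]'
python3 -m crank '[{"tx":0,"ty":0,"tz":0,"wx":0,"wy":0,"wz":0,"jaw":0},{"tx":0,"ty":0,"tz":0,"wx":0,"wy":0,"wz":0,"jaw":0.4},{"tx":0,"ty":0,"tz":0,"wx":0,"wy":0,"wz":0,"jaw":1},{"tx":0,"ty":0,"tz":0,"wx":0,"wy":0,"wz":0,"jaw":1},{"tx":0,"ty":0,"tz":0,"wx":0,"wy":0,"wz":0,"jaw":1}]'
```

```text
time_s: 3.28
ee_pos: [0.5869, -0.1835, 0.0656]
ee_rot: [3.138, -0.001, -2.159]
ft_force: [-1.0, 0.5, -0.4]
gripper_width: 1.0
grasp_force: 0.0
time_s: 3.9
ee_pos: [0.5886, -0.1841, 0.07]
ee_rot: [-3.141, 0.001, -2.158]
ft_force: [-3.5, 1.3, 6.0]
gripper_width: 0.148
grasp_force: 60.5
```

```bash
python3 -m crank '[{"tx":0,"ty":0,"tz":-1,"wx":0,"wy":0,"wz":9,"jaw":1},{"tx":0,"ty":0,"tz":-1,"wx":0,"wy":0,"wz":18,"jaw":1},{"tx":0,"ty":0,"tz":-1,"wx":0,"wy":0,"wz":27,"jaw":1},{"tx":0,"ty":0,"tz":-1,"wx":0,"wy":0,"wz":36,"jaw":1},{"tx":0,"ty":0,"tz":-1,"wx":0,"wy":0,"wz":45,"jaw":1}]'
python3 -m crank '[{"tx":0,"ty":0,"tz":0,"wx":0,"wy":0,"wz":9,"jaw":1},{"tx":0,"ty":0,"tz":0,"wx":0,"wy":0,"wz":18,"jaw":1},{"tx":0,"ty":0,"tz":0,"wx":0,"wy":0,"wz":27,"jaw":1},{"tx":0,"ty":0,"tz":0,"wx":0,"wy":0,"wz":32.5,"jaw":1},{"tx":0,"ty":0,"tz":0,"wx":0,"wy":0,"wz":32.5,"jaw":1}]'; python3 -c "
from h import *
o=env.get_obs();print(o['ft_torque'],o['ee_rot'],o['joints'][5])"
```

```text
time_s: 4.53
ee_pos: [0.5873, -0.1823, 0.0701]
ee_rot: [3.138, -0.001, -2.947]
ft_force: [-4.4, 6.0, 5.3]
gripper_width: 0.148
grasp_force: 60.2
time_s: 5.15
ee_pos: [0.5874, -0.1806, 0.0701]
ee_rot: [3.136, -0.004, 2.775]
ft_force: [-3.9, 7.0, 6.7]
gripper_width: 0.149
grasp_force: 60.3
[ 1.51690886  0.86063569 -0.05187868] [ 3.13627486 -0.00380293  2.77471417] -0.0431882059126151
```

```bash
python3 -m crank '[{"tx":0,"ty":0,"tz":0,"wx":0,"wy":0,"wz":0,"jaw":-0.2},{"tx":0,"ty":0,"tz":0,"wx":0,"wy":0,"wz":0,"jaw":-1},{"tx":0,"ty":0,"tz":0,"wx":0,"wy":0,"wz":0,"jaw":-1},{"tx":0,"ty":0,"tz":-50,"wx":0,"wy":0,"wz":0,"jaw":-1},{"tx":0,"ty":0,"tz":-110,"wx":0,"wy":0,"wz":0,"jaw":-1}]'
python3 -m crank '[{"tx":0,"ty":0,"tz":-50,"wx":0,"wy":0,"wz":0,"jaw":-1},{"tx":0,"ty":0,"tz":-50,"wx":0,"wy":0,"wz":0,"jaw":0}]'
python3 - <<'E'
from h import *
p=pose();np.save('p2.npy',np.array(p));a=optics.snapshot('wrist')[:,:,::-1];cv2.imwrite('pics/w2.png',a)
print(p,env.get_obs()['joints'])
t=optics.snapshot('top')[:,:,::-1];cv2.imwrite('pics/t2.png',t)
cv2.imwrite('pics/v2.png',np.hstack([cv2.resize(a[80:240,170:330],(560,560),interpolation=2)]))
E
```

```text
time_s: 5.78
ee_pos: [0.5871, -0.184, 0.1781]
ee_rot: [-3.142, -0.004, 2.773]
ft_force: [0.5, 0.1, 0.9]
gripper_width: 1.0
grasp_force: 0.0
time_s: 6.02
ee_pos: [0.5911, -0.1857, 0.2361]
ee_rot: [-3.141, 0.012, 2.773]
ft_force: [0.6, -1.5, 0.3]
gripper_width: 0.816
grasp_force: 0.0
(array([ 0.59113362, -0.18568843,  0.23611508]), array([-3.14086767,  0.01218494,  2.77267903])) [-4.12381058e-01  2.91822957e-01  3.77557408e-01  1.64976427e+00
 -1.67536033e-04 -4.35449121e-02]
```

View pics/v2.png

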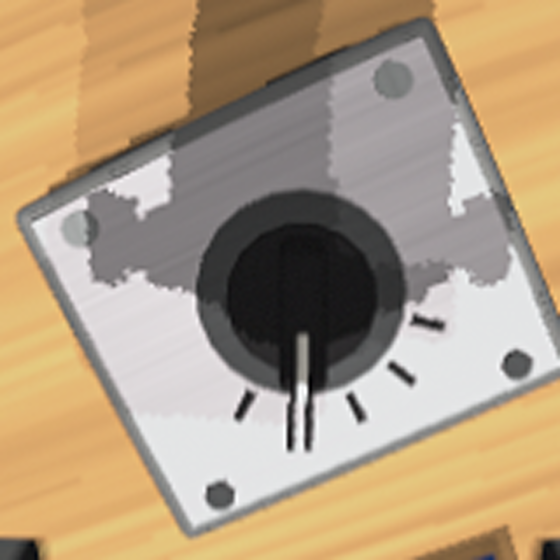

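The pointer line sits exactly on the double line, at crop (300,420), so the selector is set. The jig, from its base corners, has its centre at about (0.524, 0.167) and yaw about 0.31. Moving above the handle with the gripper shut.

```bash
python3 -c "
from h import *
go(.4333,.1378,.24,-2.83)"
```

```text
at [ 0.5889 -0.1846  0.23  ] [-3.141e+00  2.000e-03  2.773e+00] move [261.4 244.7 -10.6] turn [ -0.1   0.1 -39. ]
```

```bash
python3 -m crank '[{"tx":37,"ty":35,"tz":-10,"wx":0,"wy":0,"wz":-6,"jaw":1},{"tx":75,"ty":70,"tz":-15,"wx":0,"wy":0,"wz":-12,"jaw":1},{"tx":112,"ty":105,"tz":-15,"wx":0,"wy":0,"wz":-18,"jaw":1},{"tx":150,"ty":140,"tz":-15,"wx":0,"wy":0,"wz":-24,"jaw":1},{"tx":187,"ty":175,"tz":-15,"wx":0,"wy":0,"wz":-30,"jaw":1}]'
python3 - <<'E'
from h import *
go(.4333,.1378,.24,-2.83)
p=pose();np.save('p3.npy',np.array(p));cv2.imwrite('pics/w3.png',optics.snapshot('wrist')[:,:,::-1])
E
```

```text
time_s: 6.75
ee_pos: [0.4749, 0.0477, 0.2415]
ee_rot: [3.141, -0.004, -2.984]
ft_force: [0.2, 0.3, -0.1]
gripper_width: 0.005
grasp_force: 0.0
at [0.4749 0.0477 0.2415] [ 3.141 -0.004 -2.984] move [26.9 95.5  1.7] turn [ 0.1 -0.2 -8.8]
```

View pics/w3.png

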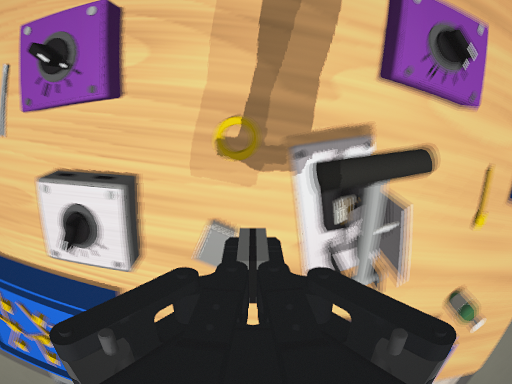

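The view shows the handle from about (322,178) to (432,160), with the arm joining at (370,170). I'll cast those points onto the bar's height.

```bash
python3 - <<'E'
from h import *
p=np.load('p3.npy');q=[ray("wrist",u,.155,p) for u in [(319,178),(435,160)]]
print(q,np.mean(q,0),np.hypot(*(q[1]-q[0])[:2]),np.arctan2(*(q[1]-q[0])[1::-1]))
go(.4333,.1378,.24,-2.83)
E
```

```text
[array([0.45187895, 0.09780369, 0.155     ]), array([0.41703844, 0.20354352, 0.155     ])] [0.43445869 0.15067361 0.155     ] 0.11133181777532422 1.8890864259487288
at [0.4719 0.0528 0.2422] [ 3.135 -0.006 -2.976] move [24.1 90.1  2.9] turn [ 0.4 -0.3 -8.4]
```

```bash
python3 -m crank '[{"tx":10,"ty":35,"tz":0,"wx":0,"wy":0,"wz":-3,"jaw":1},{"tx":20,"ty":70,"tz":0,"wx":0,"wy":0,"wz":-6,"jaw":1},{"tx":24,"ty":90,"tz":0,"wx":0,"wy":0,"wz":-8.5,"jaw":1},{"tx":24,"ty":90,"tz":0,"wx":0,"wy":0,"wz":-8.5,"jaw":1}]'
python3 -m crank '[{"tx":0,"ty":0,"tz":30,"wx":0,"wy":0,"wz":0,"jaw":1},{"tx":0,"ty":0,"tz":50,"wx":0,"wy":0,"wz":0,"jaw":1},{"tx":0,"ty":0,"tz":60,"wx":0,"wy":0,"wz":0,"jaw":1},{"tx":0,"ty":0,"tz":60,"wx":0,"wy":0,"wz":0,"jaw":1}]'
python3 - <<'E'
from h import *
go(.432,.143,.113,-2.83)
p=pose();np.save('p4.npy',np.array(p));cv2.imwrite('pics/w4.png',optics.snapshot('wrist')[:,:,::-1])
E
```

```text
time_s: 7.3
ee_pos: [0.4381, 0.1323, 0.2422]
ee_rot: [3.141, -0.004, -2.836]
ft_force: [-0.1, 0.1, -0.6]
gripper_width: -0.002
grasp_force: 0.0
time_s: 7.8
ee_pos: [0.4387, 0.131, 0.1829]
ee_rot: [3.141, -0.003, -2.839]
ft_force: [-0.2, -0.3, -0.9]
gripper_width: -0.002
grasp_force: 0.0
at [0.4387 0.131  0.1829] [ 3.141e+00 -3.000e-03 -2.839e+00] move [ 2.7 13.5 69.9] turn [ 0.  -0.2 -0.5]
```

View pics/w4.png

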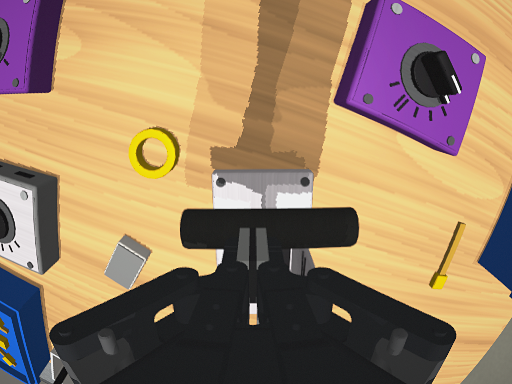

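The shut fingertips at (253,230) are over the bar, which spans (181,229) to (358,227). Measuring the offset.

```bash
python3 - <<'E'
from h import *
p=np.load('p4.npy');q=[ray("wrist",u,.155,p) for u in [(181,230),(358,227)]];c=np.mean(q,0)
print(c,np.hypot(*(q[1]-q[0])[:2]));go(c[0],c[1],.113)
E
```

```text
[0.43910603 0.142523   0.155     ] 0.11486222149820051
at [0.4393 0.1312 0.184 ] [-3.142e+00 -1.000e-03 -2.839e+00] move [-3.2 10.9 71. ] turn 0
```

```bash
python3 -m crank '[{"tx":0,"ty":10,"tz":0,"wx":0,"wy":0,"wz":0,"jaw":1},{"tx":1,"ty":10,"tz":15,"wx":0,"wy":0,"wz":0,"jaw":1},{"tx":2,"ty":10,"tz":28,"wx":0,"wy":0,"wz":0,"jaw":1},{"tx":3,"ty":10,"tz":40,"wx":0,"wy":0,"wz":0,"jaw":1},{"tx":3,"ty":10,"tz":40,"wx":0,"wy":0,"wz":0,"jaw":1}]'
```

```text
time_s: 8.48
ee_pos: [0.432, 0.14, 0.1436]
ee_rot: [3.142, -0.003, -2.838]
ft_force: [-4.4, -1.3, 8.0]
gripper_width: -0.002
grasp_force: 3.6
```

```bash
python3 -m crank '[{"tx":1,"ty":0,"tz":10,"wx":0,"wy":0,"wz":0,"jaw":1},{"tx":2,"ty":0,"tz":20,"wx":0,"wy":0,"wz":0,"jaw":1},{"tx":3,"ty":0,"tz":28,"wx":0,"wy":0,"wz":0,"jaw":1},{"tx":3,"ty":0,"tz":30,"wx":0,"wy":0,"wz":0,"jaw":1},{"tx":3,"ty":0,"tz":30,"wx":0,"wy":0,"wz":0,"jaw":1}]'
python3 - <<'E'
from h import *
a=optics.snapshot('side')[:,:,::-1];t=optics.snapshot('wrist')[:,:,::-1]
print(pose(),env.get_obs()['ft_force'])
cv2.imwrite('pics/v5.png',np.hstack([cv2.resize(a[185:265,165:265],(500,400),interpolation=2),cv2.resize(t[190:310,205:295],(300,400),interpolation=2)]))
E
```

```text
time_s: 9.1
ee_pos: [0.4288, 0.1389, 0.1149]
ee_rot: [-3.141, -0.003, -2.838]
ft_force: [-5.9, -2.1, 9.3]
gripper_width: 0.001
grasp_force: 5.0
(array([0.42887373, 0.13890061, 0.11507108]), array([-3.14109322, -0.00320043, -2.83799763])) [-6.90095326 -1.54790459 10.42554145]
```

View pics/v5.png

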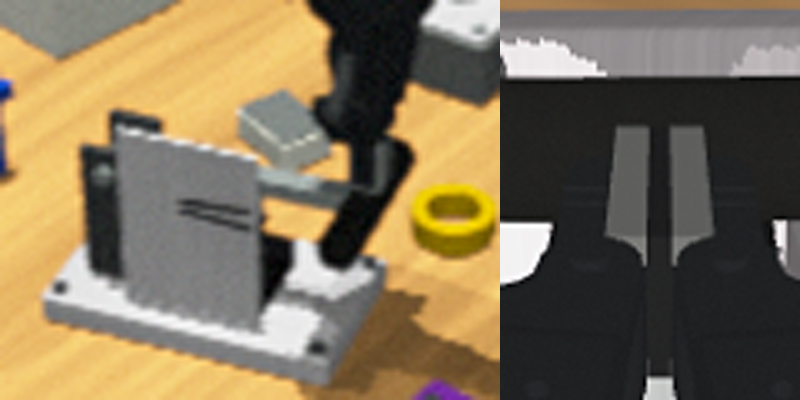

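The side crop shows the arm nearly parallel to the base, with the bar at crop (340,250) pressed by the fingertips. The TCP height puts the bar centre at about 102 mm. I'll lower it 2 mm to level and cross-check with the side camera against the rest image.

```bash
python3 -m crank '[{"tx":0,"ty":0,"tz":1,"wx":0,"wy":0,"wz":0,"jaw":1},{"tx":0,"ty":0,"tz":2,"wx":0,"wy":0,"wz":0,"jaw":1},{"tx":0,"ty":0,"tz":2,"wx":0,"wy":0,"wz":0,"jaw":1},{"tx":0,"ty":0,"tz":2,"wx":0,"wy":0,"wz":0,"jaw":1}]'
python3 - <<'E'
from h import *
s0=cv2.imread('pics/side0.png');s=optics.snapshot('side')[:,:,::-1];cv2.imwrite('pics/s6.png',s)
c=optics.get_calibration('side');f=192/np.tan(np.radians(c['vfov']/2))
def pr(X):
    q=c['R']@X+c['t'];return f*q[:2]/q[2]+[c['cx'],c['cy']]
y=.315;R=np.array([[np.cos(y),-np.sin(y)],[np.sin(y),np.cos(y)]])
rest=np.array([.4391,.1425]);hin=rest+R@[.1503,0]
for v in (0,.25,.30,.35,.40,.45):
    b=np.r_[hin+R@[-.16*np.cos(.35-v),.055],.1+.16*np.sin(.35-v)]
    print(v,pr(b).round(1),"bottom",pr(b-[0,0,.013]).round(1))
def bot(im,x0,x1,y0,y1):
    g=cv2.cvtColor(np.ascontiguousarray(im),6);m=(g[y0:y1,x0:x1]<60).astype(np.uint8)
    n,l,st,ce=cv2.connectedComponentsWithStats(m);k=1+np.argmax(st[1:,4]);r=l==k
    yy,xx=np.nonzero(r);B=yy.max();return "bottom row",B+y0+1,"cols",xx[yy>B-4].min()+x0,xx[yy>B-4].max()+x0+1
print("rest",bot(s0,222,252,192,232));print("now",bot(s,228,258,205,245))
print(pose()[0],env.get_obs()['ft_force'])
E
```

```text
time_s: 9.7
ee_pos: [0.429, 0.1389, 0.1132]
ee_rot: [-3.141, -0.003, -2.838]
ft_force: [-6.8, -2.0, 9.6]
gripper_width: -0.003
grasp_force: 5.0
0 [227.9 220. ] bottom [227.9 223.7]
0.25 [230.9 231.7] bottom [230.9 235.3]
0.3 [231.1 233.9] bottom [231.1 237.5]
0.35 [231.2 236.2] bottom [231.2 239.7]
0.4 [231.1 238.4] bottom [231.1 241.9]
0.45 [230.9 240.5] bottom [230.9 244. ]
rest ('bottom row', np.int64(223), 'cols', np.int64(225), np.int64(234))
now ('bottom row', np.int64(239), 'cols', np.int64(229), np.int64(237))
[0.42903275 0.1389135  0.11321116] [-6.36160176 -2.12208367 11.04249278]
```

The side view agrees: the bar has dropped 16 px from rest, and 16.0 px is predicted for level. The push is about 10 N as expected, so I'm handing in while holding.

```bash
python3 -c "
from station import env
print(env.finish_job())"
```

```text
the job is handed in; nothing more can be done
None
```

I turned the selector to the double-line mark first, then pressed the lever level, and handed the job in at about 10 s with the robot still holding it down. The wrist view confirmed the selector; I couldn't see the lever's pointer between its gauge marks, so level rests on tool height, push force and the side view.

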